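# Zero and preset a click-stop dial

## Task

Zero the preset unit: turn its click-stop dial anticlockwise until you feel it come up against its springy zero stop, without forcing it. Then set it exactly four clicks clockwise from zero and, only once it stands at four, press the enter key gently all the way down and let it go. Leave the calculator, tally counter and sample jar where they are.

Things in the scene. Friction and masses are not known exactly. Their poses are not given: they have to be found in the camera images.
- preset_unit: fixed grey flat housing on the bench, 124 x 174 x 50 mm (x, y, z); origin at the centre of its underside, z up. The dial's vertical axis is at x 0, y +38 mm in this frame, the enter key's at x 0, y -48 mm. The slot with the white marker lies behind the dial.
- dial_top (a point): centre of the top of the dial's grip bar, 85.5 mm above the bench, on the dial's axis, z up. The dial is black: a 42 mm disc (its top 57.5 mm above the bench) carrying an upright grip bar 42 mm long (x axis of this point), 14 mm thick (y axis), 28 mm high: the part to pinch. The bar is set on its shaft at any angle, so its direction does not tell where zero is.
- marker (a joint): white marker in the slot, 2 mm wide, driven by the dial through a fine thread: 0 at rest position 0, +0.00025 m for every click clockwise (towards +y of the unit), negative when the stop is being pushed. A click moves it far less than the noise of a reading, so neither the reading nor a picture of it can tell the clicks.
- enter_key_top (a point): centre of the top of the grey round enter key (26 mm across, in a black collar) on the unit, 86 mm from the dial's axis; z is up. More than 25 N would damage it.
- enter_key (a joint): travel of the enter key in m, 0 when up, 0.006 fully down, where it meets a hard end; sprung, the force grows to about 6 N at the bottom; comes up by itself. It enters from 4.5 mm on.
- calculator: loose pocket calculator, 150 x 108 x 29 mm, beside the unit on its +y side; origin at the centre of its underside
- tally_counter: loose round hand counter, 77 x 47 x 26 mm, beside the unit on its -y side; origin at the centre of its underside
- sample_jar: loose white jar with a yellow lid, 68 mm across, 73 mm high, beside the unit on its -y side, farther from the robot; origin at the centre of its underside
- dial_stop (a point): centre of the dial's foot, 50 mm above the bench. The zero stop inside begins 0.06 rad anticlockwise (seen from above) of rest position 0. It is springy: about 2.5 N m per rad of further turn, overloaded at about 0.6 N m (0.31 rad below position 0); let go, it brings the dial back to 0. The dial starts three to seven clicks above zero.
- dial_clicks (a point): same point as dial_stop. Clockwise from above counts up. A click every 20 degrees (0.349 rad), rest positions 0 to 10; it takes about 0.12 N m to leave a rest position, falling to nothing half way to the next; let go, the dial falls into the nearest rest position.
Things that resemble listed ones, but are neither listed nor needed, are in the scene too. Leave any red or yellow look-alike of the part that bears dial_top alone.

How it is judged (in metres and radians):
On the way, in this order (a step that is already met when the one before it is completed fails the run):
1. the dial is turned back to its zero stop (value of joint marker below 6e-05 m), for 0.1 s.
2. the dial is set four clicks from zero (value of joint marker between 0.0009 and 0.0011 m), for 0.3 s.
3. the enter key is pressed down (at least 4.5 of its 6 mm) (value of joint enter_key above 0.0045 m), for 0.02 s.
At the end, for the whole second after the job is handed in: The dial rests four clicks from zero (within 0.4 of a click: marker at 1.0 mm, within 0.1 mm); the enter key has been pressed and is up again (within 1 mm) (all of step 2 and value of joint enter_key below 0.001 m); the robot touches nothing.
It fails at once if the zero stop is forced: dial pushed 0.9 of a click (0.31 rad, about 0.6 N m) below zero (value of joint marker below -0.000225 m).
It fails at once if the enter key is pressed while the dial stands anywhere but at four (value of joint enter_key above 0.003 m and (value of joint marker below 0.00085 m or value of joint marker above 0.00115 m)).
It fails at once if more than 25 N on the enter key (contact force between anything else and enter_key above 25 N).
It fails at once if a bystander is moved more than 20 mm (distance of any of calculator, tally_counter, sample_jar from where it was at the start of the episode above 0.02 m).
It also fails if it takes over 72 s, if anything falls off the work surface, if the arm or the gripper's body presses on something with over 40 N, if the wrist force passes 120 N, or if a joint passes its speed limit or range.

## Robot

A 6-joint arm with a two-finger parallel gripper is mounted at the origin on a cart in front of the work surface, level with it; the furniture and walls round the work are solid. World frame = base frame: x ahead of the robot, y to its left, z up, the work surface at z = 0. Lengths are in mm, angles in rad, forces in N, time in s.
With the tool pointing down it reaches from about 350 to 875 mm from the base axis. Payload 4.2 kg.
Tool frame: the origin (TCP) lies where the fingers leave the gripper's body, on its centre line; the fingertips stand 73 mm ahead of it and the grasp point (between the pads) lies 54 mm ahead of it; z points along the fingers, y is the direction in which the jaws open and shut (so a half turn about z gives the same grasp; the last joint's range is limited). The gripper opens to 85 mm and grips with 20 to 120 N. Pads are 22 mm wide; open, the fingers measure 114 mm over their backs; the gripper's body (76 mm by 85 mm) begins 54 mm behind the grasp point. The pads swing forward as they close: fully open they stand 13 mm farther back than shut.
Start: joints at [1.424, 0.385, 0.008, 0, -1.194, -0.259], TCP at [246.688, 574.234, 303.912] pointing down, gripper open.
Joint ranges: [-3.14, 3.14], [-1.21, 2.06], [-1.07, 1.41], [-3.16, 2.05], [-2.99, -0.16], [-3.1, 3.1]. Speed limits (rad/s): [2.79, 2.79, 3.14, 3.14, 3.14, 3.14].

## Interface

Orientations are given as a unit quaternion [x, y, z, w].
In Python, from bench import arm gives the robot as it stands.
- The arm moves only by the tool apply_moves, never from a script. Its argument "increments" is a list that holds one entry, the list of rows, each a list of 7 numbers: the shift along the tool's x, y, z scaled (see below), then the turn, a rotation vector about the tool's x, y, z scaled (see below), then the gripper's target within -1 to 1 (fully open at 1, half-way at 0, shut at -1). A call has 1 to 10 rows; each row is the pose to reach, as a shift and turn from the pose commanded when the call began, along the tool's axes at that moment; what a row does not reach only later rows make up. The controller multiplies each number of a shift by 100 mm and each number of a turn by 0.5 rad. A row lasts 1/10 s, in which the tool goes at most 50 mm and 8.59 degrees, less where a joint would pass 70% of its speed; a pose out of reach is approached as far as the arm can. A call with a number of a shift or a turn outside -1 to 1 is refused whole. A call with a gripper value outside its range is refused whole. The fingers move at their own pace and stop on an object; the grip force is fixed at half the most. Time passes only in rows, so rows that repeat a pose let the fingers close. It gives the time, the measured TCP pose, the force and the opening at its end, in the units of the state.
- arm.read_state(): the state, without advancing time (a new reading comes with each control period).
- arm.get_image(name): name is "side" or "top" or "wrist"; returns a dict with "img" (384x512x3 uint8, red, green, blue), "fx", "fy", "cx", "cy" (pixels), "pose" (4x4, takes a point from camera to world coordinates). Camera axes: x right, y up, looking along -z (the intrinsics and any distortion apply to the point x, -y, -z); pixel columns grow to the right and rows downward; lengths in mm; the calibration is good to about 2 mm. A picture is of the moment at which its call begins. There is no depth.
- arm.job_done(): hands the job in, once; it reports no verdict.
Trained networks look in a picture, given as the dict that the camera call returned (one of the last four; its "shot" number tells which), for a name from the list of things; names that differ only in an ending like _2 or _b are one class to them, and where a whole thing is asked for, a point or a joint stands for the part that bears it (a point fixed in the world has none). Each returns a list of dicts, best first, with "conf" (0 to 1); they miss things now and then, are a little off and sometimes report something else, mostly with a low value. They report only what shows in the picture. A call takes as long as a camera call. They do not tell look-alikes from the thing itself.
- arm.outline_of(label, picture): "pixels" (384x512 bool, what is visible of it) and "box" ([centre column, centre row, width, height] in pixels, round what is visible of it).
- arm.mark_of(label, picture): "at" ([column, row] in pixels: a listed point, or the origin of a listed thing).
The state is a dict: "clock": time; "joints": joint angles; "joint_vel": joint speeds; "joint_efforts": joint torques, N m; "position": TCP position; "ee_rot": TCP orientation; "contact_force": force on the tool from outside, world axes, zero at the start; "wrist_torque": the same for the moment, N m; "gripper_width": finger opening in mm.
Only numpy, scipy, OpenCV 4.12 (cv2) and the standard library are available. Lean on these libraries where they do the work, as an engineer would, in place of code of your own. Each camera call takes 0.05 s, during which the arm holds its last target.

## Working session

There is one attempt and no reset: what is moved stays moved. The work goes in short steps, Python scripts to look and compute and a tool call to move; the robot and the scene stay as the last step left them, time stands still between calls to the robot, and variables do not carry over. Pictures are saved under pics/ and viewed, and the job is handed in when it is done.

Besides the shell and the picture viewer there is one more tool, called by a JSON object that holds its "op" and its "data", one argument or row to a line. apply_moves: Moves the arm, as the interface text tells. Shifts and turns lie within -1 to 1; 1 stands for 100 mm of shift or 0.5 rad of turn. Its arguments: {"type":"object","properties":{"increments":{"type":"array"}},"required":["increments"]}

```bash
mkdir -p pics; ls
cat > h.py <<'E'
import numpy as np, cv2
from bench import arm
from scipy.spatial.transform import Rotation as R
def ray(p,uv):
    x=(uv[0]-p['cx'])/p['fx']; y=(uv[1]-p['cy'])/p['fy']
    P=np.array(p['pose']); d=P[:3,:3]@np.array([x,-y,-1.0]); return P[:3,3],d
def atz(p,uv,z):
    o,d=ray(p,uv); return o+d*(z-o[2])/d[2]
def proj(p,X):
    P=np.array(p['pose']); c=P[:3,:3].T@(np.array(X)-P[:3,3]); return [p['cx']+p['fx']*c[0]/-c[2], p['cy']-p['fy']*c[1]/-c[2]]
def save(p,n,s=1):
    im=p['img'][:,:,::-1]
    if s!=1: im=cv2.resize(im,None,fx=s,fy=s,interpolation=cv2.INTER_CUBIC)
    cv2.imwrite('pics/'+n,im)
E
python3 - <<'E'
from h import *
print(arm.read_state())
Z=dict(dial_top=85.5,enter_key_top=None,preset_unit=0,dial_stop=50,calculator=0,tally_counter=0,sample_jar=0)
for n in ['top','side']:
    p=arm.get_image(n); save(p,n+'1.png',1.5)
    print(n,p.keys(),np.array(p['pose']).round(2).tolist())
    for l in Z:
        for m in arm.mark_of(l,p)[:3]:
            z=Z[l] if Z[l] is not None else 55
            print(l,m['conf'],m['at'],atz(p,m['at'],z).round(1))
E
```

```text
pics
{'clock': 0.0, 'joints': array([ 1.42358461e+00,  3.85578624e-01,  6.63032114e-03, -5.16839124e-04,
       -1.19397764e+00, -2.58613200e-01]), 'joint_vel': array([-2.56507692e-04, -6.34910812e-05, -6.87364403e-04,  4.65446240e-04,
        2.06390055e-03, -1.24639332e-03]), 'joint_efforts': array([ 8.75768146e-04, -3.92288840e+01,  1.88402832e+01,  4.18640703e+00,
       -4.67564343e-03,  1.03624987e-05]), 'position': array([246.5334373 , 573.86673355, 302.80718873]), 'ee_rot': array([ 9.79464003e-01, -2.01616157e-01, -1.80535030e-04,  1.07652795e-03]), 'contact_force': array([-1.04396562, -0.56476341, -0.24802825]), 'wrist_torque': array([ 0.02041011, -0.02003002, -0.03980998]), 'gripper_width': 85.33392546888805}
top dict_keys(['img', 'fx', 'fy', 'cx', 'cy', 'pose', 'shot']) [[0.02, 0.97, -0.24, 247.49], [-1.0, 0.02, -0.0, 63.85], [-0.0, 0.24, 0.97, 1130.01], [0.0, 0.0, 0.0, 1.0]]
dial_top 0.82 [233.1, 186.3] [517.5 108.8  85.5]
dial_top 0.64 [273.7, 245.9] [380.2  13.6  85.5]
dial_top 0.64 [238.1, 249.1] [371.6  93.8  85.5]
enter_key_top 0.46 [274.1, 190.3] [517.2  11.9  55. ]
[... 192 characters left out ...]
 -77.6   0. ]
sample_jar 0.87 [317.5, 185.7] [ 544.9 -100.     0. ]
side dict_keys(['img', 'fx', 'fy', 'cx', 'cy', 'pose', 'shot']) [[1.0, 0.06, -0.07, 437.06], [-0.09, 0.52, -0.85, -782.42], [-0.01, 0.85, 0.52, 604.39], [0.0, 0.0, 0.0, 1.0]]
dial_top 0.74 [198.5, 204.7] [374.1  23.   85.5]
dial_top 0.69 [205.3, 188.9] [388.9  93.1  85.5]
dial_top 0.61 [253.2, 184.1] [508.5 103.8  85.5]
enter_key_top 0.64 [257.2, 210.3] [511.4  30.7  55. ]
preset_unit 0.74 [255.9, 215.9] [513.   86.6   0. ]
dial_stop 0.67 [255.3, 196.9] [513.1  99.4  50. ]
calculator 0.82 [256.2, 179.4] [531.7 276.6   0. ]
tally_counter 0.89 [240.0, 261.6] [461.4 -86.6   0. ]
sample_jar 0.9 [280.0, 262.1] [549.4 -97.3   0. ]
```

View pics/top1.png

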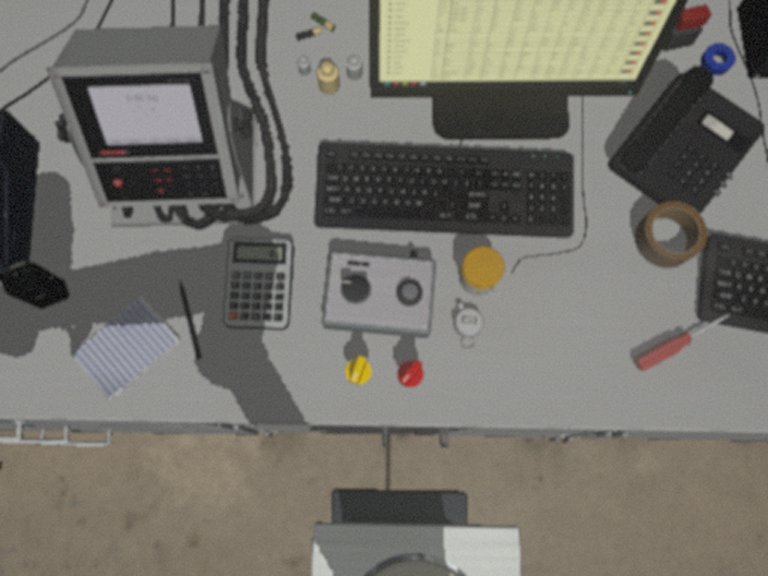

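View pics/side1.png

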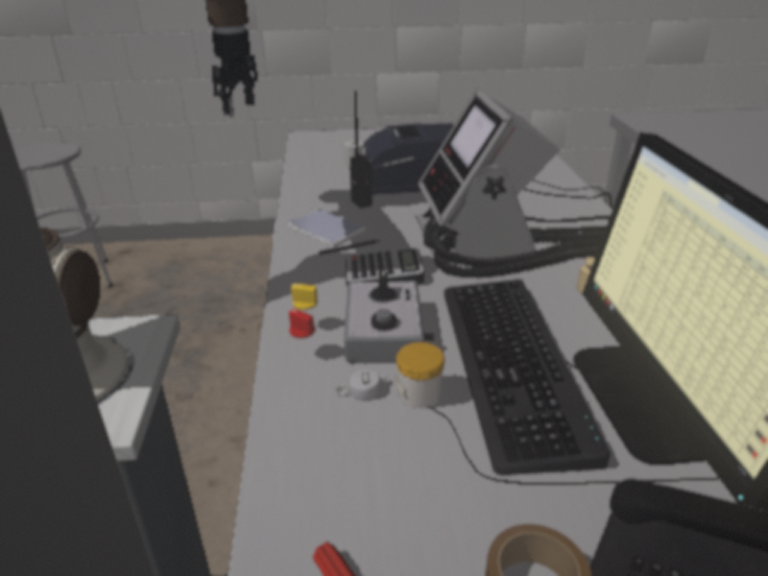

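The top picture shows the unit with the dial at about (238,192) and the enter key at about (273,194) in camera pixels. The red and yellow look-alikes sit in front of it. I'm moving above the dial now.

{"op": "apply_moves", "data": {
  "increments": [
    [[0.33,0.25,0,0,0,0,1],[0.66,0.5,0,0,0,0,1],[1,0.77,0,0,0,0,1],[1,0.77,0,0,0,0,1]]
  ]
}}

```text
clock: 1.2
position: [309.6, 460.2, 304.5]
ee_rot: [0.979, -0.203, -0.0, 0.0]
contact_force: [-0.7, 0.2, 0.2]
gripper_width: 85.6
```

{"op": "apply_moves", "data": {
  "increments": [
    [[0.33,0.25,0,0,0,0,1],[0.66,0.5,0,0,0,0,1],[1,0.77,0,0,0,0,1],[1,0.77,0,0,0,0,1]]
  ]
}}

```text
clock: 1.6
position: [370.8, 350.6, 304.2]
ee_rot: [0.979, -0.204, -0.0, 0.0]
contact_force: [0.2, 0.0, 0.5]
gripper_width: 85.6
```

{"op": "apply_moves", "data": {
  "increments": [
    [[0.33,0.25,0,0,0,0,1],[0.66,0.5,0,0,0,0,1],[1,0.77,0,0,0,0,1],[1,0.77,0,0,0,0,1]]
  ]
}}

```text
clock: 2.0
position: [432.4, 241.0, 304.1]
ee_rot: [0.979, -0.204, 0.0, 0.0]
contact_force: [-0.2, 0.4, -0.1]
gripper_width: 85.2
```

{"op": "apply_moves", "data": {
  "increments": [
    [[0.33,0.25,0,0,0,0,1],[0.66,0.5,0,0,0,0,1],[1,0.77,0,0,0,0,1],[1,0.77,0,0,0,0,1]]
  ]
}}

```text
clock: 2.4
position: [494.2, 131.2, 303.8]
ee_rot: [0.979, -0.204, 0.0, 0.0]
contact_force: [0.1, 0.7, 0.1]
gripper_width: 85.2
```

Run:
```python
from h import *
s=arm.read_state();print(s['clock'],s['position'],s['joints'])
p=arm.get_image('wrist'); save(p,'w1.png',1.5)
P=np.array(p['pose']);print(P.round(2).tolist(),p['fx'])
for l,z in dict(dial_top=85.5,enter_key_top=55,preset_unit=0,dial_stop=50,marker=50).items():
    for m in arm.mark_of(l,p)[:3]: print(l,m['conf'],m['at'],atz(p,m['at'],z).round(1))
```

```text
2.4 [494.21144332 131.15636321 303.7995793 ] [ 5.77488018e-01  1.91032294e-01 -2.66712100e-01  5.58808175e-04
 -1.11307569e+00  5.82769313e-01]
[[-0.4, 0.88, 0.27, 563.68], [-0.92, -0.38, -0.12, 101.14], [-0.0, -0.29, 0.96, 373.85], [0.0, 0.0, 0.0, 1.0]] 280.63341471674835
dial_top 0.92 [387.1, 227.8] [382.5  13.7  85.5]
dial_top 0.8 [271.1, 152.5] [512.6 100.6  85.5]
dial_top 0.72 [317.7, 249.9] [387.4  94.2  85.5]
enter_key_top 0.83 [347.8, 124.1] [502.5  10.8  55. ]
preset_unit 0.67 [291.5, 131.8] [512.   65.7   0. ]Traceback (most recent call last):
  File "<stdin>", line 6, in <module>
ValueError: it knows: calculator, dial_clicks, dial_stop, dial_top, enter_key_top, preset_unit, sample_jar, tally_counter
```

View pics/w1.png

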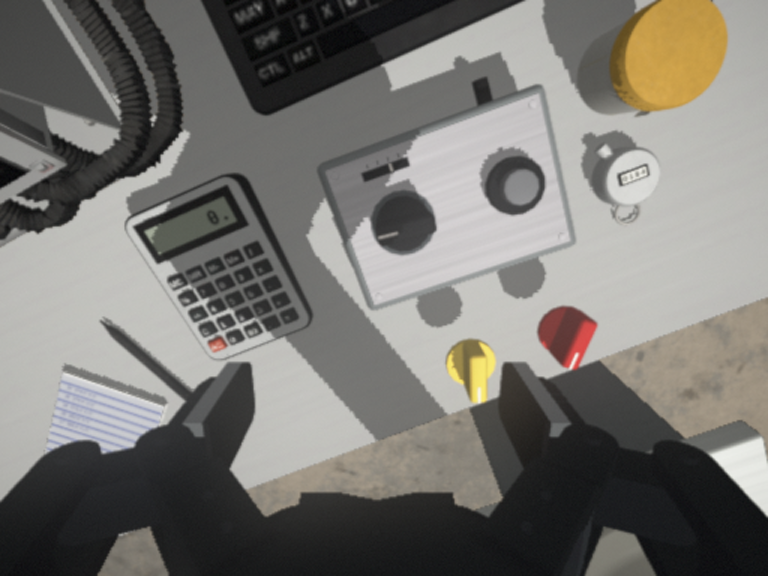

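Run:
```python
from h import *
p=arm.get_image('wrist')
c=p['img'][90:215,205:395,::-1]
c=cv2.resize(cv2.convertScaleAbs(c,alpha=1.6,beta=20),None,fx=4,fy=4,interpolation=cv2.INTER_CUBIC); cv2.imwrite('pics/w2.png',c)
for a in [(319,168),(541,88),(575,243),(373,307)]: print(atz(p,(a[0]/1.5,a[1]/1.5),50).round(1))
m=arm.outline_of('dial_top',p)
for q in m[:3]: print(q['conf'],q['box'])
```

```text
[572.1 147.1  50. ]
[559.5 -19.6  50. ]
[442.7 -12.2  50. ]
[456.  153.5  50. ]
0.92 [274.3, 145.6, 41.2, 34.9]
0.74 [316.1, 245.9, 39.1, 46.5]
0.74 [349.4, 122.6, 27.6, 21.7]
```

View pics/w2.png

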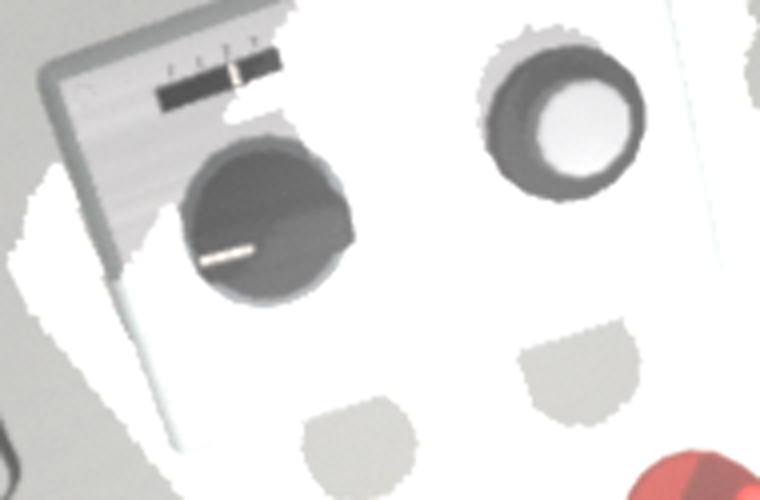

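Run:
```python
from h import *
p=arm.get_image('wrist')
print(atz(p,(272,145),57.5), atz(p,(205+585/4,90+127/4),58),atz(p,(205+565/4,90+122/4),50))
c=p['img'][115:172,240:305].astype(float)
c=np.clip((c-10)*4,0,255).astype(np.uint8)[:,:,::-1]
cv2.imwrite('pics/w3.png',cv2.resize(c,None,fx=10,fy=10,interpolation=cv2.INTER_CUBIC))
t=arm.get_image('top')
c=t['img'][170:215,210:300].astype(float)
c=np.clip((c-10)*2,0,255).astype(np.uint8)[:,:,::-1]
cv2.imwrite('pics/t2.png',cv2.resize(c,None,fx=8,fy=8,interpolation=cv2.INTER_CUBIC))
```

```text
[513.33496637 100.14273673  57.5       ] [502.82763506  11.00581956  58.        ] [504.84015492  13.37289656  50.        ]
```

View pics/w3.png

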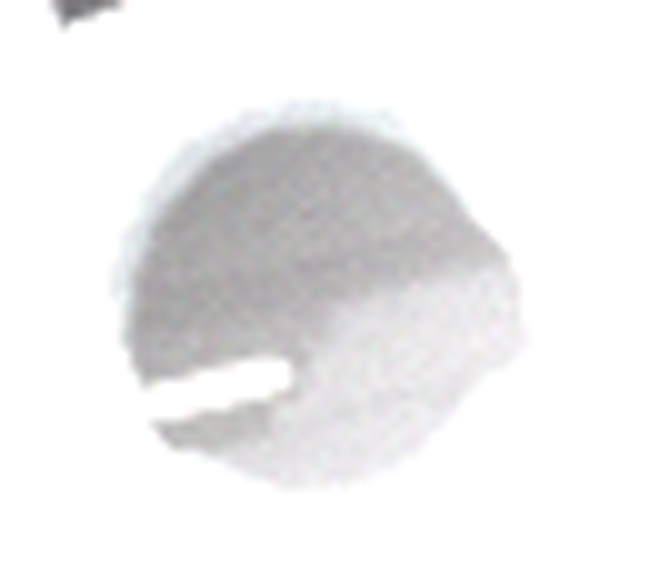

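View pics/t2.png

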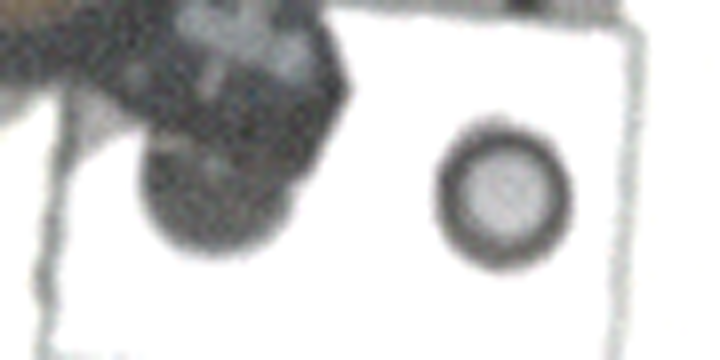

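Run:
```python
from h import *
p=arm.get_image('wrist')
im=p['img'].astype(int)
sub=im[145:162,250:275]; g=sub.sum(2); ys,xs=np.where(g>300)
print(np.c_[xs+250,ys+145].T.tolist())
f=lambda u,v: atz(p,(240+u/10-.5,115+v/10-.5),85.5)[:2]
a,b=f(155,405),f(285,375); d=b-a; print(a,b,np.degrees(np.arctan2(d[1],d[0])))
for e in [(330,300,500,265),(140,330,510,260)]:
    d=f(*e[2:])-f(*e[:2]); print(np.degrees(np.arctan2(d[1],d[0])))
print(f(510,260),f(520,345),f(145,385))
# project model
u=np.array([0.078,.997]);
for ax in [(510.6,105.1),(513,101)]:
  for th in (-78,-82,-86,-90):
    t=np.radians(th);e=np.array([np.cos(t),np.sin(t)]);n=np.array([-e[1],e[0]])
    print(ax,th,[(10*(np.array(proj(p,[*(np.array(ax)+21*i*e+7*j*n),85.5]))-[240,115])).round().astype(int).tolist() for i,j in [(1,1),(1,-1),(-1,-1),(-1,1)]])
```

```text
[[250, 250, 250, 250, 250, 250, 251, 250, 251, 263, 264, 265, 266, 267, 250, 251, 252, 259, 260, 261, 262, 263, 264, 265, 266, 250, 251, 252, 255, 256, 257, 258, 259, 260, 261, 262, 263, 250, 251, 252, 255, 256, 257, 258, 259, 250, 251, 252, 250, 251, 252, 253, 250, 251, 252, 253, 254, 250, 251, 252, 253, 254, 250, 251, 252, 253, 254, 255, 250, 251, 252, 253, 254, 255, 256, 257], [146, 147, 148, 149, 150, 151, 151, 152, 152, 152, 152, 152, 152, 152, 153, 153, 153, 153, 153, 153, 153, 153, 153, 153, 153, 154, 154, 154, 154, 154, 154, 154, 154, 154, 154, 154, 154, 155, 155, 155, 155, 155, 155, 155, 155, 156, 156, 156, 157, 157, 157, 157, 158, 158, 158, 158, 158, 159, 159, 159, 159, 159, 160, 160, 160, 160, 160, 160, 161, 161, 161, 161, 161, 161, 161, 161]]
[515.02516889 120.26779919] [512.6171146  106.73585878] -100.09034972716937
-101.54487815349336
-102.47565529499866
[514.48039182  81.24275797] [505.97909728  83.37247516] [517.34353741 120.40771288]
(510.6, 105.1) -78 [[435, 207], [510, 320], [174, 551], [97, 443]]
(510.6, 105.1) -82 [[447, 216], [513, 334], [162, 542], [93, 429]]
(510.6, 105.1) -86 [[458, 227], [515, 349], [151, 532], [90, 414]]
(510.6, 105.1) -90 [[468, 238], [517, 364], [141, 521], [88, 399]]
(513, 101) -78 [[465, 168], [539, 282], [201, 515], [124, 406]]
(513, 101) -82 [[476, 178], [542, 297], [189, 506], [120, 392]]
(513, 101) -86 [[487, 188], [545, 312], [179, 496], [117, 377]]
(513, 101) -90 [[497, 200], [546, 327], [168, 486], [116, 362]]
```

The white line on the bar gives a bar direction of about 79°, with the dial axis near (511.5, 102). I'll move over it and turn the jaws across the bar.

{"op": "apply_moves", "data": {
  "increments": [
    [[0.275,0.2,0.2,0,0,0.3,1],[0.275,0.2,0.4,0,0,0.6,1],[0.275,0.2,0.6,0,0,0.9,1],[0.275,0.2,0.7,0,0,1,1],[0.275,0.2,0.7,0,0,1,1]]
  ]
}}

```text
clock: 3.4
position: [509.2, 104.0, 232.4]
ee_rot: [0.899, -0.437, -0.001, 0.001]
contact_force: [0.9, -0.3, -0.1]
gripper_width: 85.7
```

{"op": "apply_moves", "data": {
  "increments": [
    [[0,0,0,0,0,0.29,1],[0,0,0,0,0,0.58,1],[0,0,0,0,0,0.87,1],[0,0,0,0,0,1,1]]
  ]
}}

```text
clock: 3.8
position: [510.4, 104.6, 235.0]
ee_rot: [0.762, -0.647, 0.0, -0.001]
contact_force: [0.8, 0.1, -0.6]
gripper_width: 85.3
```

{"op": "apply_moves", "data": {
  "increments": [
    [[0,0,0,0,0,0.29,1],[0,0,0,0,0,0.58,1],[0,0,0,0,0,0.708,1],[0,0,0,0,0,0.708,1],[0,0,0,0,0,0.708,1]]
  ]
}}

```text
clock: 4.3
position: [510.2, 104.4, 234.6]
ee_rot: [-0.638, 0.77, -0.0, 0.001]
contact_force: [0.4, 0.0, 0.5]
gripper_width: 85.4
```

```bash
cat >> h.py <<'E'
def st():
    s=arm.read_state(); r=R.from_quat(s['ee_rot']).as_matrix(); phi=np.degrees(np.arctan2(r[1,0],r[0,0]))
    print('t',round(s['clock'],2),'pos',np.round(s['position'],1),'phi',round(phi,2),'F',np.round(s['contact_force'],1),'T',np.round(s['wrist_torque'],3),'w',round(s['gripper_width'],1),'j6',round(s['joints'][5],3)); return s,r
def delta(x):
    s,r=st(); print('tool delta',np.round(r.T@(np.array(x)-s['position']),1))
E
python3 - <<'E'
from h import *
s,r=st(); print(r.round(3).tolist())
p=arm.get_image('wrist'); 
c=np.clip((p['img'].astype(float)-5)*2,0,255).astype(np.uint8); q=dict(p); q['img']=c; save(q,'w4.png',1.5)
for l,z in dict(dial_top=85.5,enter_key_top=58,dial_stop=50).items():
    for m in arm.mark_of(l,p)[:3]: print(l,m['conf'],m['at'],atz(p,m['at'],z).round(1))
E
```

```text
t 4.3 pos [510.2 104.4 234.6] phi -100.68 F [0.4 0.  0.5] T [0.015 0.038 0.009] w 85.4 j6 -0.7
[[-0.185, -0.983, 0.001], [-0.983, 0.185, 0.0], [-0.001, -0.001, -1.0]]
dial_top 0.96 [405.0, 155.7] [385.   90.5  85.5]
dial_top 0.73 [245.9, 197.9] [514.4 101.6  85.5]
dial_top 0.57 [409.4, 46.9] [379.9  12.9  85.5]
enter_key_top 0.81 [237.0, 88.9] [505.8  16.   58. ]
```

View pics/w4.png

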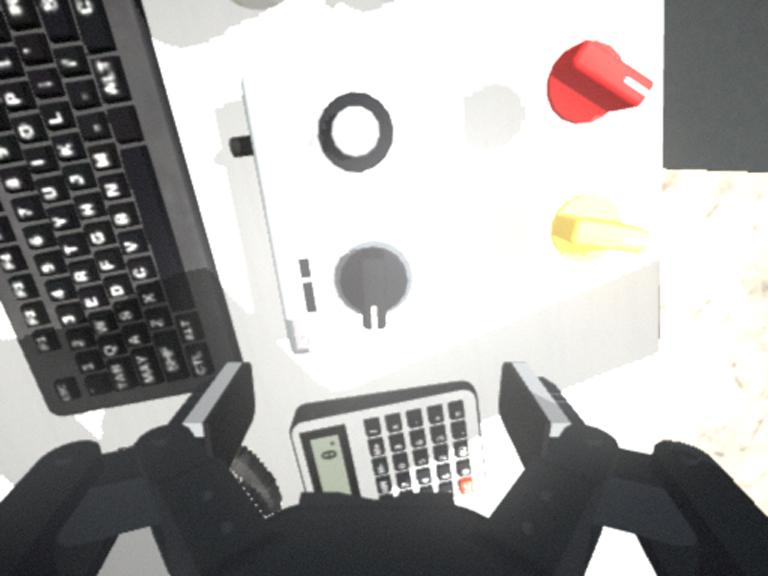

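Run:
```python
from h import *
p=arm.get_image('wrist')
c=p['img'][150:230,210:290].astype(float)
c=np.clip((c-5)*4,0,255).astype(np.uint8)[:,:,::-1]
cv2.imwrite('pics/w5.png',cv2.resize(c,None,fx=7,fy=7,interpolation=cv2.INTER_CUBIC))
for m in arm.outline_of('dial_top',p)[:3]: print(m['conf'],m['box'])
for ax in [(511.5,102),(513.5,102)]:
  for th in (-101,-97):
    t=np.radians(th);e=np.array([np.cos(t),np.sin(t)]);n=np.array([-e[1],e[0]])
    print(ax,th,[(7*(np.array(proj(p,[*(np.array(ax)+21*i*e+7*j*n),85.5]))-[209.5,149.5])).round().astype(int).tolist() for i,j in [(1,1),(1,-1),(-1,-1),(-1,1)]])
```

```text
0.76 [247.5, 193.8, 42.7, 56.9]
0.59 [397.5, 152.1, 70.8, 47.1]
0.58 [400.2, 54.8, 72.7, 56.7]
(511.5, 102) -101 [[217, 167], [340, 167], [336, 507], [219, 507]]
(511.5, 102) -97 [[204, 172], [327, 164], [348, 503], [232, 510]]
(513.5, 102) -101 [[200, 170], [322, 171], [319, 510], [203, 510]]
(513.5, 102) -97 [[187, 175], [309, 167], [331, 506], [216, 513]]
```

View pics/w5.png

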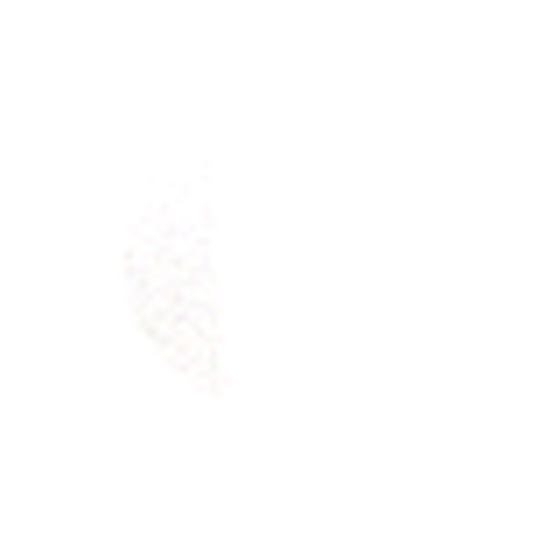

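Run:
```python
from h import *
p=arm.get_image('wrist')
c=p['img'][150:230,210:290].astype(float)
c=np.clip((c-55)*2.8,0,255).astype(np.uint8)[:,:,::-1]
cv2.imwrite('pics/w6.png',cv2.resize(c,None,fx=7,fy=7,interpolation=cv2.INTER_CUBIC))
```

```text
(no output)
```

View pics/w6.png

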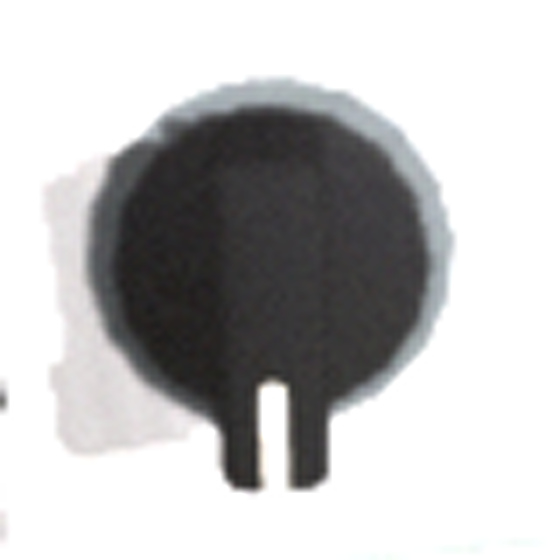

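The wrist picture shows the bar upright in the image and parallel to the finger direction, centred near crop (275,325). That puts the axis at about (511.8, 100.8). Now I'll descend with the jaws open.

{"op": "apply_moves", "data": {
  "increments": [
    [[0.03,-0.022,0.3,0,0,0,1],[0.03,-0.022,0.5,0,0,0,1],[0.03,-0.022,0.7,0,0,0,1],[0.03,-0.022,0.9,0,0,0,1],[0.03,-0.022,1,0,0,0,1],[0.03,-0.022,1,0,0,0,1]]
  ]
}}

```text
clock: 5.25
position: [511.0, 100.4, 132.6]
ee_rot: [-0.637, 0.771, 0.0, -0.002]
contact_force: [0.3, 0.5, 0.6]
gripper_width: 85.4
```

Run:
```python
from h import *
st()
p=arm.get_image('wrist'); save(p,'w7.png',1.5)
p=arm.get_image('side'); q=dict(p); q['img']=p['img'][130:260,200:340]; save(q,'s7.png',5)
```

```text
t 5.25 pos [511.  100.4 132.6] phi -100.83 F [0.3 0.5 0.6] T [-0.015 -0.047 -0.047] w 85.4 j6 -0.695
```

View pics/w7.png

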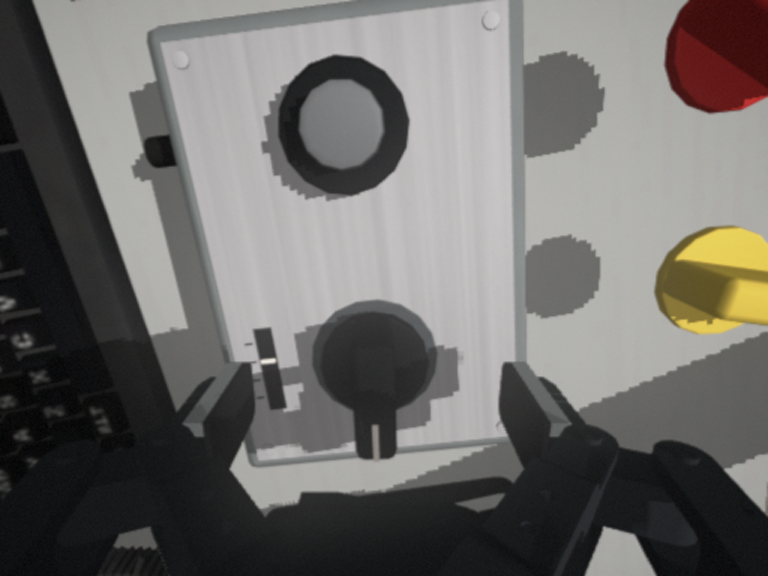

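View pics/s7.png

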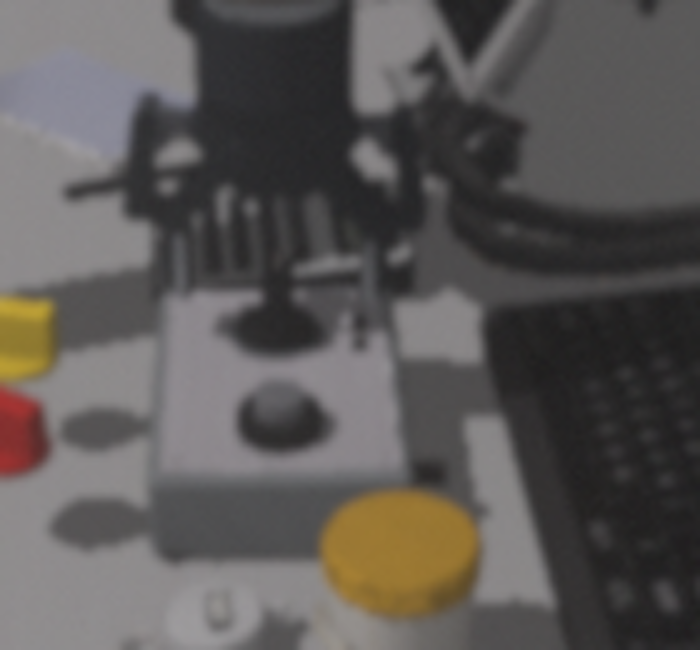

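The pads sit evenly either side of the bar: pad columns 252 and 503, bar at 376. Closing the jaws.

{"op": "apply_moves", "data": {
  "increments": [
    [[0,0,-0.02,0,0,0,-0.3],[0,0,-0.02,0,0,0,-0.5],[0,0,-0.02,0,0,0,-0.6],[0,0,-0.02,0,0,0,-0.8],[0,0,-0.02,0,0,0,-1],[0,0,-0.02,0,0,0,-1],[0,0,-0.02,0,0,0,-1],[0,0,-0.02,0,0,0,-1],[0,0,-0.02,0,0,0,-1],[0,0,-0.02,0,0,0,-1]]
  ]
}}

```text
clock: 6.35
position: [511.7, 100.8, 136.3]
ee_rot: [-0.637, 0.771, -0.0, 0.0]
contact_force: [-1.3, -0.1, 3.9]
gripper_width: 13.1
```

Run:
```python
from h import *
st()
```

```text
t 6.35 pos [511.7 100.8 136.3] phi -100.81 F [-1.3 -0.1  3.9] T [-0.087  0.458  0.04 ] w 13.1 j6 -0.695
```

{"op": "apply_moves", "data": {
  "increments": [
    [[0,0,0,0,0,-0.2,-1],[0,0,0,0,0,-0.2,-1]]
  ]
}}

```text
clock: 6.55
position: [511.7, 100.8, 136.3]
ee_rot: [-0.675, 0.738, -0.0, 0.0]
contact_force: [-1.5, -0.3, 5.1]
gripper_width: 12.8
```

```bash
python3 -c "from h import *;st()"
```

```text
t 6.55 pos [511.7 100.8 136.3] phi -95.06 F [-1.5 -0.3  5.1] T [0.013 0.493 0.055] w 12.8 j6 -0.594
```

{"op": "apply_moves", "data": {
  "increments": [
    [[0,0,0,0,0,-0.2,-1],[0,0,0,0,0,-0.2,-1]]
  ]
}}

```text
clock: 6.75
position: [511.7, 100.8, 136.3]
ee_rot: [0.711, -0.703, 0.0, -0.0]
contact_force: [-2.3, 0.0, 6.8]
gripper_width: 12.5
```

```bash
python3 -c "from h import *;st()"
```

```text
t 6.75 pos [511.7 100.8 136.3] phi -89.36 F [-2.3  0.   6.8] T [-0.017  0.489 -0.057] w 12.5 j6 -0.495
```

{"op": "apply_moves", "data": {
  "increments": [
    [[0,0,0,0,0,-0.2,-1],[0,0,0,0,0,-0.2,-1]]
  ]
}}

```text
clock: 6.95
position: [511.8, 100.8, 136.3]
ee_rot: [0.745, -0.667, 0.0, -0.0]
contact_force: [-1.3, -1.3, 4.4]
gripper_width: 13.0
```

```bash
python3 -c "from h import *;st()"
```

```text
t 6.95 pos [511.8 100.8 136.3] phi -83.61 F [-1.3 -1.3  4.4] T [-0.154  0.32   0.06 ] w 13.0 j6 -0.395
```

{"op": "apply_moves", "data": {
  "increments": [
    [[0,0,0,0,0,-0.2,-1],[0,0,0,0,0,-0.2,-1]]
  ]
}}

```text
clock: 7.15
position: [511.8, 100.8, 136.3]
ee_rot: [0.778, -0.629, 0.0, -0.0]
contact_force: [-0.8, -0.7, 5.2]
gripper_width: 12.7
```

```bash
python3 -c "from h import *;st()"
```

```text
t 7.15 pos [511.8 100.8 136.3] phi -77.92 F [-0.8 -0.7  5.2] T [-0.03   0.342  0.077] w 12.7 j6 -0.295
```

{"op": "apply_moves", "data": {
  "increments": [
    [[0,0,0,0,0,-0.2,-1],[0,0,0,0,0,-0.2,-1]]
  ]
}}

```text
clock: 7.35
position: [511.8, 100.8, 136.3]
ee_rot: [0.808, -0.589, 0.0, -0.0]
contact_force: [-0.9, 0.2, 7.0]
gripper_width: 13.0
```

```bash
python3 -c "from h import *;st()"
```

```text
t 7.35 pos [511.8 100.8 136.3] phi -72.23 F [-0.9  0.2  7. ] T [ 0.04   0.422 -0.096] w 13.0 j6 -0.196
```

{"op": "apply_moves", "data": {
  "increments": [
    [[0,0,0,0,0,-0.2,-1],[0,0,0,0,0,-0.2,-1]]
  ]
}}

```text
clock: 7.55
position: [511.9, 100.8, 136.3]
ee_rot: [0.836, -0.549, 0.0, -0.0]
contact_force: [-1.6, 0.5, 6.8]
gripper_width: 12.6
```

```bash
python3 -c "from h import *;st()"
```

```text
t 7.55 pos [511.9 100.8 136.3] phi -66.55 F [-1.6  0.5  6.8] T [ 0.06   0.388 -0.011] w 12.6 j6 -0.097
```

Torque readings have about 0.05 N m of noise. The dial started at a rest position (phi about -100.8°), so rests come every 20°. I'll test half way past each candidate zero, 10° further: the stop would give about 0.29 N m there, well below overload, and a plain detent about 0.

{"op": "apply_moves", "data": {
  "increments": [
    [[0,0,0,0,0,-0.25,-1],[0,0,0,0,0,-0.5,-1],[0,0,0,0,0,-0.75,-1],[0,0,0,0,0,-0.9,-1],[0,0,0,0,0,-0.9,-1]]
  ]
}}

```text
clock: 8.05
position: [512.0, 100.9, 136.3]
ee_rot: [0.937, -0.348, 0.0, -0.0]
contact_force: [-1.0, -0.2, 5.1]
gripper_width: 12.7
```

```bash
python3 -c "from h import *;st()"
```

```text
t 8.05 pos [512.  100.9 136.3] phi -40.78 F [-1.  -0.2  5.1] T [0.04  0.257 0.053] w 12.7 j6 0.353
```

{"op": "apply_moves", "data": {
  "increments": [
    [[0,0,0,0,0,-0.12,-1],[0,0,0,0,0,-0.24,-1],[0,0,0,0,0,-0.35,-1],[0,0,0,0,0,-0.35,-1]]
  ]
}}

```text
clock: 8.45
position: [512.0, 100.9, 136.3]
ee_rot: [0.964, -0.266, 0.0, -0.0]
contact_force: [0.7, 0.6, 5.9]
gripper_width: 12.7
```

```bash
python3 -c "from h import *;st()"
```

```text
t 8.45 pos [512.  100.9 136.3] phi -30.82 F [0.7 0.6 5.9] T [-0.026  0.195 -0.094] w 12.7 j6 0.527
```

{"op": "apply_moves", "data": {
  "increments": [
    [[0,0,0,0,0,0,-1]]
  ]
}}

```text
clock: 8.55
position: [512.0, 100.9, 136.3]
ee_rot: [0.964, -0.266, 0.0, -0.0]
contact_force: [0.1, 0.7, 6.8]
gripper_width: 12.7
```

```bash
python3 -c "from h import *;st()"
```

```text
t 8.55 pos [512.  100.9 136.3] phi -30.86 F [0.1 0.7 6.8] T [ 0.043  0.398 -0.089] w 12.7 j6 0.526
```

```bash
cat >> h.py <<'E'
def avg(n=6):
    L=[]
    for i in range(n):
        arm.get_image('side'); L.append(arm.read_state()['wrist_torque'])
    L=np.array(L); s,r=st(); print('avgT',L.mean(0).round(3),'sd',L.std(0).round(3)); return L
E
python3 -c "from h import *;avg()"
```

```text
t 8.85 pos [512.  100.9 136.3] phi -30.83 F [-0.6  0.7  3.9] T [-0.07   0.24  -0.094] w 12.7 j6 0.527
avgT [-0.031  0.267 -0.087] sd [0.086 0.07  0.02 ]
```

{"op": "apply_moves", "data": {
  "increments": [
    [[0,0,0,0,0,-0.12,-1],[0,0,0,0,0,-0.23,-1],[0,0,0,0,0,-0.35,-1],[0,0,0,0,0,-0.35,-1]]
  ]
}}

```text
clock: 9.25
position: [512.0, 100.9, 136.3]
ee_rot: [0.983, -0.181, 0.0, -0.0]
contact_force: [-1.5, -0.2, 6.4]
gripper_width: 12.7
```

```bash
python3 -c "from h import *;avg()"
```

```text
t 9.55 pos [512.  100.9 136.3] phi -20.88 F [-0.2 -0.2  5.8] T [-0.057  0.238 -0.492] w 12.9 j6 0.701
avgT [-0.072  0.275 -0.483] sd [0.027 0.028 0.04 ]
```

At phi -20.9° the torque is -0.48 N m, clearly the springy stop and still below overload. That puts the dial about 14° past zero, so zero is near -35°. I'm backing off right away and checking the phase.

{"op": "apply_moves", "data": {
  "increments": [
    [[0,0,0,0,0,0.2,-1],[0,0,0,0,0,0.35,-1],[0,0,0,0,0,0.35,-1]]
  ]
}}

```text
clock: 9.85
position: [512.0, 100.9, 136.3]
ee_rot: [0.964, -0.266, 0.0, -0.0]
contact_force: [-1.7, 0.5, 6.4]
gripper_width: 12.8
```

```bash
python3 -c "from h import *;avg(4)"
```

```text
t 10.05 pos [512.  100.9 136.3] phi -30.79 F [-1.5 -0.3  6.7] T [-0.084  0.345 -0.096] w 12.7 j6 0.527
avgT [ 0.01   0.282 -0.1  ] sd [0.104 0.043 0.012]
```

{"op": "apply_moves", "data": {
  "increments": [
    [[0,0,0,0,0,0.15,-1],[0,0,0,0,0,0.15,-1]]
  ]
}}

```text
clock: 10.25
position: [512.0, 101.0, 136.3]
ee_rot: [0.953, -0.302, 0.0, -0.0]
contact_force: [-1.4, 0.0, 6.9]
gripper_width: 12.9
```

```bash
python3 -c "from h import *;avg(4)"
```

```text
t 10.45 pos [512.  100.9 136.3] phi -35.06 F [-1.6  1.3  6.8] T [ 0.092  0.382 -0.003] w 12.5 j6 0.452
avgT [ 0.033  0.349 -0.035] sd [0.035 0.033 0.022]
```

{"op": "apply_moves", "data": {
  "increments": [
    [[0,0,0,0,0,0.15,-1],[0,0,0,0,0,0.15,-1]]
  ]
}}

```text
clock: 10.65
position: [512.0, 100.9, 136.3]
ee_rot: [0.941, -0.337, 0.0, -0.0]
contact_force: [-1.3, -0.1, 7.4]
gripper_width: 12.8
```

```bash
python3 -c "from h import *;avg(4)"
```

```text
t 10.85 pos [512.  100.9 136.3] phi -39.34 F [-1.  -0.9  5.7] T [-0.009  0.212  0.045] w 12.5 j6 0.378
avgT [-0.002  0.285  0.062] sd [0.052 0.088 0.029]
```

There's no hysteresis: torque crosses zero at about -36°, and the stop slope agrees with that. Four clicks clockwise puts the target at phi about -116°.

{"op": "apply_moves", "data": {
  "increments": [
    [[0,0,0,0,0,0.25,-1],[0,0,0,0,0,0.5,-1],[0,0,0,0,0,0.75,-1],[0,0,0,0,0,1,-1],[0,0,0,0,0,1,-1]]
  ]
}}

```text
clock: 11.35
position: [511.9, 100.8, 136.3]
ee_rot: [0.828, -0.56, 0.0, -0.0]
contact_force: [-1.6, -0.8, 7.2]
gripper_width: 13.0
```

{"op": "apply_moves", "data": {
  "increments": [
    [[0,0,0,0,0,0.25,-1],[0,0,0,0,0,0.5,-1],[0,0,0,0,0,0.75,-1],[0,0,0,0,0,1,-1],[0,0,0,0,0,1,-1]]
  ]
}}

```text
clock: 11.85
position: [511.7, 100.8, 136.3]
ee_rot: [-0.664, 0.748, -0.0, 0.0]
contact_force: [-0.8, 0.1, 6.9]
gripper_width: 12.8
```

{"op": "apply_moves", "data": {
  "increments": [
    [[0,0,0,0,0,0.25,-1],[0,0,0,0,0,0.5,-1],[0,0,0,0,0,0.58,-1],[0,0,0,0,0,0.58,-1]]
  ]
}}

```text
clock: 12.25
position: [511.6, 100.8, 136.3]
ee_rot: [-0.549, 0.836, -0.0, 0.0]
contact_force: [-2.6, -0.2, 6.5]
gripper_width: 12.9
```

```bash
python3 -c "from h import *;avg(4)"
```

```text
t 12.45 pos [511.6 100.8 136.3] phi -113.3 F [-2.9 -1.4  8.3] T [ 0.018  0.625 -0.028] w 12.7 j6 -0.913
avgT [ 0.051  0.586 -0.068] sd [0.041 0.066 0.026]
```

{"op": "apply_moves", "data": {
  "increments": [
    [[0,0,0,0,0,0.1,-1],[0,0,0,0,0,0.1,-1]]
  ]
}}

```text
clock: 12.65
position: [511.6, 100.8, 136.3]
ee_rot: [-0.529, 0.849, -0.0, 0.0]
contact_force: [-2.9, -0.4, 5.8]
gripper_width: 12.9
```

```bash
python3 -c "from h import *;avg(4)"
```

```text
t 12.85 pos [511.6 100.8 136.3] phi -116.14 F [-0.9  0.5  5.8] T [-0.034  0.526  0.058] w 13.1 j6 -0.962
avgT [0.015 0.589 0.042] sd [0.062 0.062 0.032]
```

The rest crossing is at about -115°, as expected. Even with a 5° error in zero this rounds to four clicks. Releasing and lifting.

{"op": "apply_moves", "data": {
  "increments": [
    [[0,0,0,0,0,0,-0.6],[0,0,0,0,0,0,-0.4],[0,0,0,0,0,0,0],[0,0,0,0,0,0,1],[0,0,0,0,0,0,1],[0,0,0,0,0,0,1],[0,0,0,0,0,0,1]]
  ]
}}

```text
clock: 13.55
position: [511.6, 100.7, 135.9]
ee_rot: [-0.53, 0.848, -0.0, -0.0]
contact_force: [-0.5, 0.1, -0.1]
gripper_width: 85.1
```

{"op": "apply_moves", "data": {
  "increments": [
    [[0,0,-0.2,0,0,0,1],[0,0,-0.5,0,0,0,1],[0,0,-0.8,0,0,0,1],[0,0,-1,0,0,0,1],[0,0,-1,0,0,0,1]]
  ]
}}

```text
clock: 14.05
position: [513.0, 101.3, 239.3]
ee_rot: [-0.53, 0.848, -0.001, 0.004]
contact_force: [0.3, -0.2, -0.6]
gripper_width: 85.3
```

Run:
```python
from h import *
s,r=st()
p=arm.get_image('wrist'); save(p,'w8.png',1.5)
for l,z in dict(dial_top=85.5,enter_key_top=58).items():
    for m in arm.mark_of(l,p)[:3]: print(l,m['conf'],m['at'],atz(p,m['at'],z).round(1))
u,v=map(int,proj(p,[512,101,85.5])); x0,y0=max(u-40,0),max(v-40,0)
c=p['img'][y0:y0+80,x0:x0+80].astype(float); lo=np.percentile(c,1)
c=np.clip((c-lo)*2.8,0,255).astype(np.uint8)[:,:,::-1]
cv2.imwrite('pics/w9.png',cv2.resize(c,None,fx=7,fy=7,interpolation=cv2.INTER_CUBIC)); print(x0,y0)
```

```text
t 14.05 pos [513.  101.3 239.3] phi -115.98 F [ 0.3 -0.2 -0.6] T [-0.071 -0.014  0.003] w 85.3 j6 -0.96
dial_top 0.92 [396.5, 114.5] [384.2  89.4  85.5]
dial_top 0.74 [370.9, 11.0] [379.5  14.8  85.5]
dial_top 0.65 [253.8, 198.0] [512.  102.4  85.5]
enter_key_top 0.81 [214.9, 98.3] [506.7  16.   58. ]
213 156
```

View pics/w8.png

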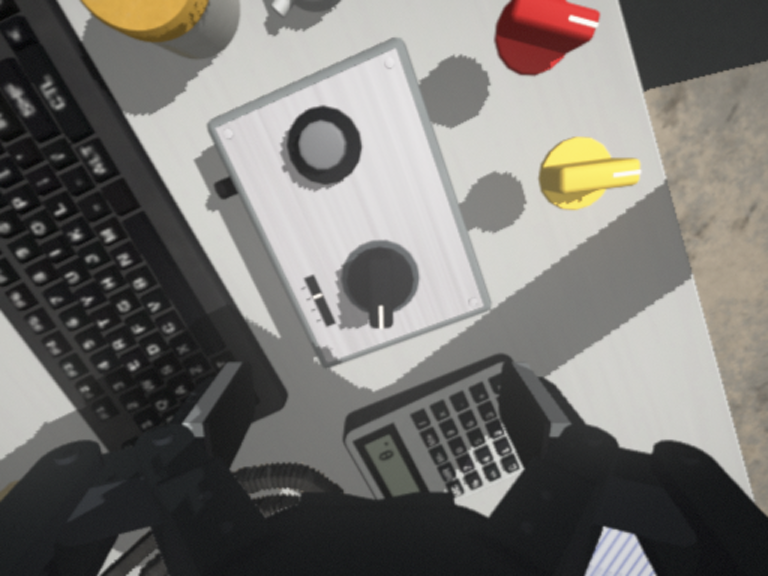

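View pics/w9.png

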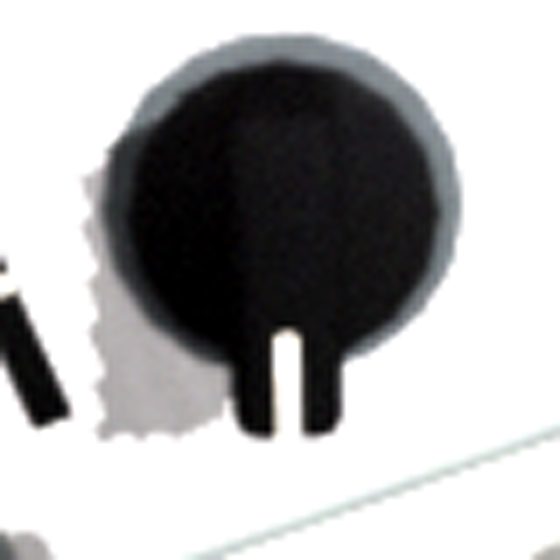

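The white line on the bar is vertical in the image again, at crop (287,385). That puts the bar at about -116°, and it was about -101° at the start. A 15° difference isn't a multiple of 20°, so I'll measure it more precisely before pressing anything.

Run:
```python
from h import *
def ang(g,x0,x1,y0,y1,thr):
    sub=g[y0:y1,x0:x1].astype(float); w=np.clip(sub-thr,0,None)
    rows=[];cs=[]
    for i in range(sub.shape[0]):
        if w[i].sum()>0: rows.append(i); cs.append((w[i]*np.arange(w.shape[1])).sum()/w[i].sum())
    return rows,np.round(cs,2)
a=cv2.imread('pics/w6.png',0); b=cv2.imread('pics/w9.png',0)
for g,(x0,x1,y0,y1),ye in ((a,(240,310,370,485),(430,470)),(b,(245,330,320,430),(375,415))):
    r,c=ang(g,x0,x1,y0,y1,150); r=np.array(r);k=(r>20)&(r<len(r)-10)
    f=np.polyfit(r[k],c[k],1); print('line tilt deg',np.degrees(np.arctan(f[0])))
    # dark bar left/right edges below disc
    for y in range(ye[0],ye[1],8):
        row=g[y]; d=np.where(row<128)[0]; d=d[(d>200)&(d<360)]; print(y,d.min(),d.max())
# current absolute
p=arm.get_image('wrist')
sub=p['img'][:,:,:].sum(2)
# project predictions for line for bar angles
for th in (-121,-116,-111):
    t=np.radians(th); e=np.array([np.cos(t),np.sin(t)])
    A,B=[np.array(proj(p,[*(np.array([512,101.])-e*k),85.5])) for k in (21,8)]
    d=A-B; print(th,'pred tilt',np.degrees(np.arctan2(d[0],d[1])),A.round(1),B.round(1))
```

```text
line tilt deg 1.3374363576008
430 220 326
438 223 326
446 223 326
454 223 326
462 223 326
line tilt deg 1.3151638902022231
375 228 340
383 228 340
391 228 340
399 232 340
407 234 340
-121 pred tilt -5.183189556899488 [248.1 224.4] [249.4 210.1]
-116 pred tilt 0.10149838709674887 [250.3 224.4] [250.3 210.1]
-111 pred tilt 5.38603140677895 [252.4 224.4] [251.1 210.1]
```

The torque data from the whole sweep fits rests at -95.3° mod 20°, with the zero stop at -35.3°. A rest phase of -100° fails at several points. The bar now stands at about -115°, four clicks from zero, so only the starting position looked off a rest. Next, the enter key: shut the jaws, move over it, and look.

{"op": "apply_moves", "data": {
  "increments": [
    [[0.3,-0.11,0,0,0,0,-1],[0.6,-0.22,0,0,0,0,-1],[0.8,-0.31,0,0,0,0,-1],[0.8,-0.31,0.2,0,0,0,-1],[0.8,-0.31,0.4,0,0,0,-1],[0.8,-0.31,0.6,0,0,0,-1],[0.8,-0.31,0.7,0,0,0,-1],[0.8,-0.31,0.7,0,0,0,-1],[0.8,-0.31,0.7,0,0,0,-1]]
  ]
}}

```text
clock: 15.15
position: [504.7, 15.4, 165.9]
ee_rot: [-0.53, 0.848, -0.0, -0.0]
contact_force: [0.9, 0.3, 0.1]
gripper_width: 0.0
```

Run:
```python
from h import *
delta([505.5,15.5,145])
p=arm.get_image('wrist'); save(p,'w10.png',1.5)
t=arm.get_image('side'); q=dict(t); q['img']=t['img'][130:260,200:340]; save(q,'s10.png',5)
for n,q in (('wrist',p),('side',t)):
  for l,z in dict(enter_key_top=59,dial_top=85.5).items():
    for m in arm.mark_of(l,q)[:2]: print(n,l,m['conf'],m['at'],atz(q,m['at'],z).round(1))
```

```text
t 15.15 pos [504.7  15.4 165.9] phi -115.99 F [0.9 0.3 0.1] T [ 0.046 -0.001 -0.013] w 0.0 j6 -0.807
tool delta [-0.5 -0.7 20.9]
wrist enter_key_top 0.78 [251.1, 229.3] [507.8  21.3  59. ]
wrist dial_top 0.8 [460.2, 139.0] [379.9  11.9  85.5]
wrist dial_top 0.57 [481.6, 257.5] [385.3  88.2  85.5]
side enter_key_top 0.42 [259.7, 208.9] [517.4  30.1  59. ]
side dial_top 0.78 [199.8, 190.3] [375.6  87.8  85.5]
side dial_top 0.72 [199.8, 205.6] [377.2  18.9  85.5]
```

View pics/w10.png

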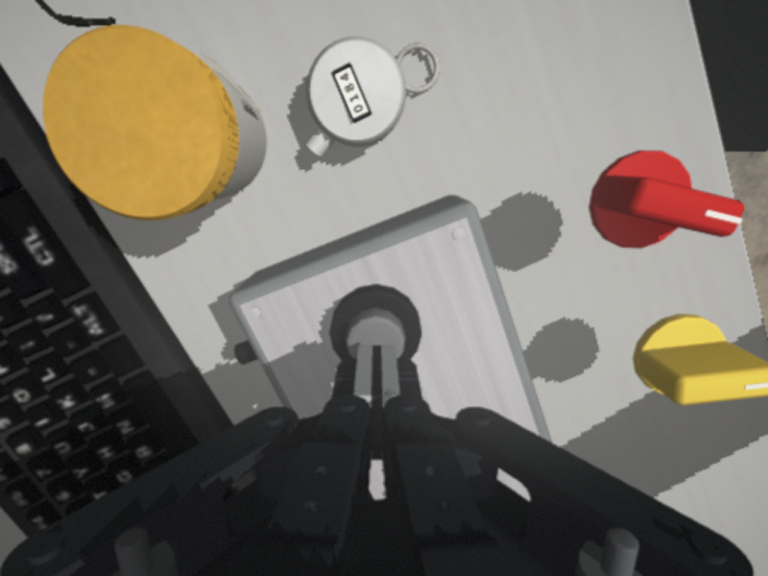

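View pics/s10.png

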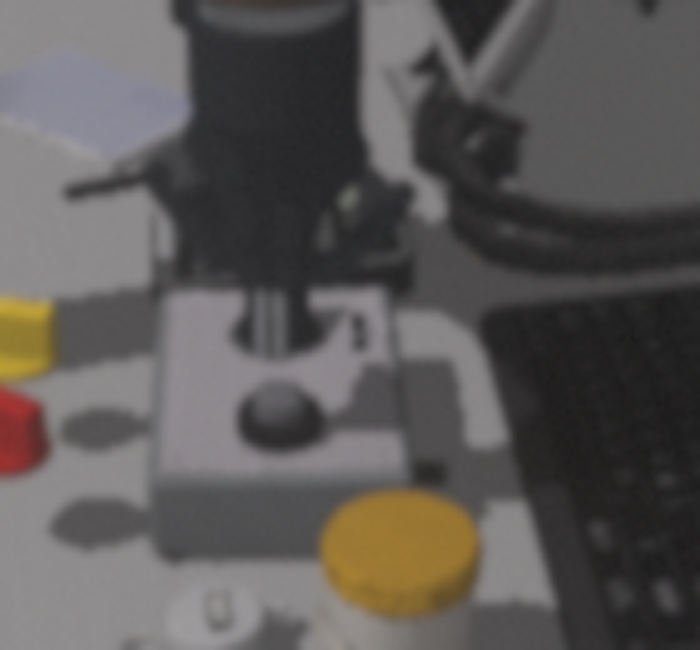

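Run:
```python
from h import *
# triangulate key with pictures: views saved: only fresh ones available; use side, top and current wrist
V=[]
for n in ('side','top','wrist'):
    p=arm.get_image(n); m=[q for q in arm.mark_of('enter_key_top',p)]
    print(n,[(q['conf'],q['at']) for q in m[:2]])
    if m: V.append((n,)+ray(p,m[0]['at'])+(p,))
    print(' tip proj',proj(p,[504.7,15.4,93]),[ (z,np.round(proj(p,[505.5,15.5,z]),1).tolist()) for z in (58,66)])
A=np.zeros((3,3));b=np.zeros(3)
for n,o,d,p in V:
    d=d/np.linalg.norm(d);M=np.eye(3)-np.outer(d,d);A+=M;b+=M@o
X=np.linalg.solve(A,b);print(X)
```

```text
side [(0.64, [258.9, 207.8])]
 tip proj [np.float64(254.83983648996178), np.float64(200.51877892849302)] [(58, [255.3, 213.0]), (66, [255.3, 210.1])]
top []
 tip proj [np.float64(273.37626249728396), np.float64(191.55304080395632)] [(58, [272.6, 194.8]), (66, [272.8, 194.0])]
wrist [(0.56, [249.5, 231.1])]
 tip proj [np.float64(251.29139275648095), np.float64(243.9497374780958)] [(58, [250.2, 220.4]), (66, [250.2, 225.2])]
[510.84467559  18.41276498  69.10504482]
```

{"op": "apply_moves", "data": {
  "increments": [
    [[0,-0.005,0.1,0,0,0,-1],[0,-0.005,0.2,0,0,0,-1],[0,-0.005,0.22,0,0,0,-1],[0,-0.005,0.22,0,0,0,-1]]
  ]
}}

```text
clock: 16.15
position: [504.5, 15.0, 143.3]
ee_rot: [-0.53, 0.848, 0.0, -0.001]
contact_force: [-2.0, 0.9, 3.4]
gripper_width: -0.0
```

{"op": "apply_moves", "data": {
  "increments": [
    [[0,0,0.01,0,0,0,-1],[0,0,0.02,0,0,0,-1],[0,0,0.02,0,0,0,-1]]
  ]
}}

```text
clock: 16.45
position: [504.4, 14.9, 142.0]
ee_rot: [-0.53, 0.848, 0.0, -0.0]
contact_force: [-2.2, 0.8, 3.4]
gripper_width: -0.3
```

{"op": "apply_moves", "data": {
  "increments": [
    [[0,0,0.01,0,0,0,-1],[0,0,0.02,0,0,0,-1],[0,0,0.02,0,0,0,-1]]
  ]
}}

```text
clock: 16.75
position: [504.5, 15.0, 139.9]
ee_rot: [-0.53, 0.848, 0.0, -0.0]
contact_force: [-3.6, 0.5, 5.0]
gripper_width: 0.2
```

Run:
```python
from h import *
st()
p=arm.get_image('wrist'); q=dict(p); q['img']=p['img'][150:310,150:350]; save(q,'w11.png',4)
t=arm.get_image('side'); q=dict(t); q['img']=t['img'][130:260,200:340]; save(q,'s11.png',5)
```

```text
t 16.75 pos [504.5  15.  139.9] phi -116.01 F [-3.6  0.5  5. ] T [ 0.161  1.018 -0.002] w 0.2 j6 -0.806
```

View pics/w11.png

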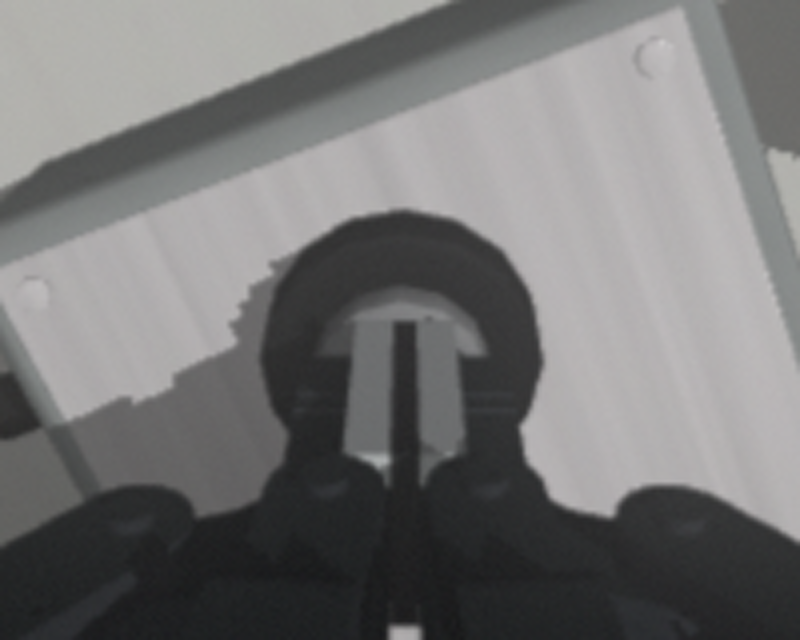

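View pics/s11.png

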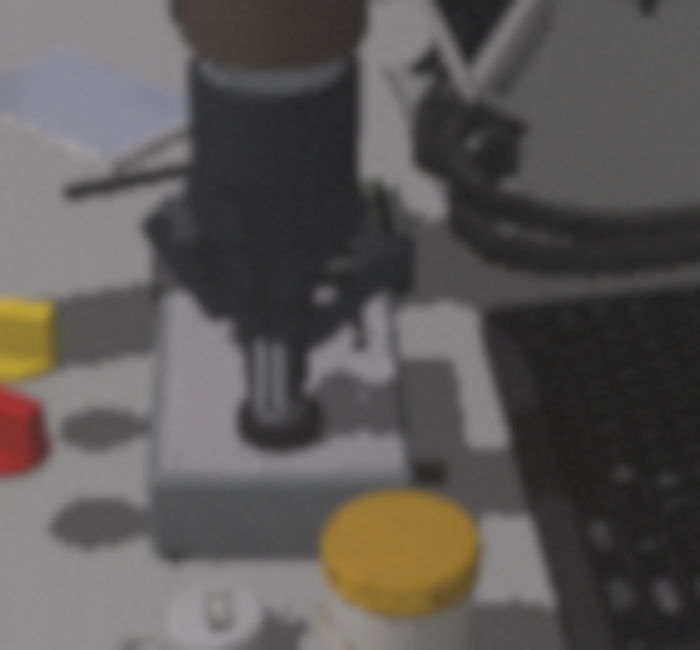

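The fingertips are on the key, with about 5 N at TCP z 139.9. I'll press on gently, 1 mm at a time.

{"op": "apply_moves", "data": {
  "increments": [
    [[0,0,0.01,0,0,0,-1],[0,0,0.01,0,0,0,-1],[0,0,0.01,0,0,0,-1]]
  ]
}}

```text
clock: 17.15
position: [504.5, 14.9, 138.9]
ee_rot: [-0.53, 0.848, 0.0, -0.0]
contact_force: [-4.5, 0.3, 5.1]
gripper_width: -0.1
```

{"op": "apply_moves", "data": {
  "increments": [
    [[0,0,0.01,0,0,0,-1],[0,0,0.01,0,0,0,-1],[0,0,0.01,0,0,0,-1]]
  ]
}}

```text
clock: 17.45
position: [504.5, 14.9, 138.6]
ee_rot: [-0.53, 0.848, 0.0, -0.0]
contact_force: [-5.6, 1.1, 9.8]
gripper_width: 0.0
```

Run:
```python
from h import *
st()
p=arm.get_image('wrist'); c=p['img'][190:280,200:300].astype(float); c=np.clip(c*2.2,0,255).astype(np.uint8)[:,:,::-1]
cv2.imwrite('pics/w12.png',cv2.resize(c,None,fx=6,fy=6,interpolation=cv2.INTER_CUBIC))
st()
```

```text
t 17.45 pos [504.5  14.9 138.6] phi -116.0 F [-5.6  1.1  9.8] T [0.16  1.622 0.011] w 0.0 j6 -0.806
t 17.5 pos [504.5  14.9 138.6] phi -116.0 F [-5.   0.3 11. ] T [ 0.152  1.638 -0.   ] w -0.2 j6 -0.806
```

View pics/w12.png

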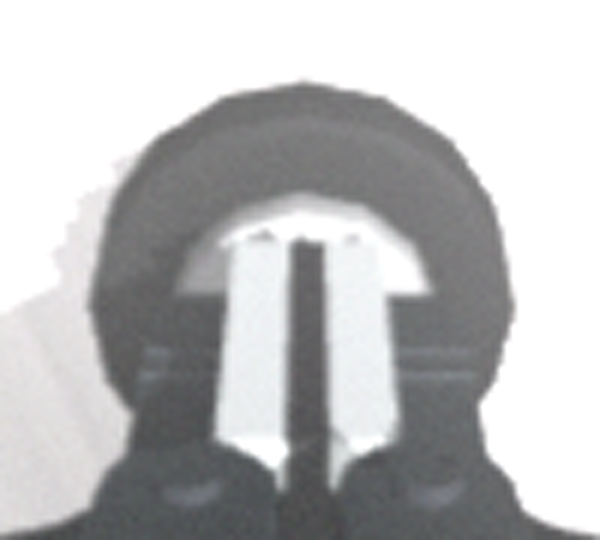

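A hard end shows at TCP z 138.6, about 10 N. To confirm it was the key's full travel, I'll measure force against height on the way up.

```bash
cat >> h.py <<'E'
def avf(n=4):
    L=[]
    for i in range(n):
        arm.get_image('side'); s=arm.read_state(); L.append([*s['contact_force'],s['position'][2]])
    L=np.array(L); print('avgF,z',L.mean(0).round(2))
E
python3 -c "from h import *;avf()"
```

```text
avgF,z [ -5.28   0.26   9.86 138.63]
```

{"op": "apply_moves", "data": {
  "increments": [
    [[0,0,-0.01,0,0,0,-1],[0,0,-0.015,0,0,0,-1]]
  ]
}}

```text
clock: 17.9
position: [504.5, 14.9, 139.6]
ee_rot: [-0.53, 0.848, 0.0, -0.0]
contact_force: [-3.3, 0.2, 4.7]
gripper_width: 0.1
```

```bash
python3 -c "from h import *;avf()"
```

```text
avgF,z [ -4.01   0.67   4.72 139.51]
```

{"op": "apply_moves", "data": {
  "increments": [
    [[0,0,-0.01,0,0,0,-1],[0,0,-0.02,0,0,0,-1]]
  ]
}}

```text
clock: 18.3
position: [504.5, 14.9, 141.3]
ee_rot: [-0.53, 0.848, 0.0, -0.0]
contact_force: [-2.4, -0.4, 3.8]
gripper_width: -0.2
```

```bash
python3 -c "from h import *;avf()"
```

```text
avgF,z [ -2.94  -0.56   4.06 141.49]
```

{"op": "apply_moves", "data": {
  "increments": [
    [[0,0,-0.01,0,0,0,-1],[0,0,-0.02,0,0,0,-1]]
  ]
}}

```text
clock: 18.7
position: [505.0, 15.0, 143.4]
ee_rot: [-0.53, 0.848, -0.0, 0.0]
contact_force: [-2.0, -0.1, 3.2]
gripper_width: 0.3
```

```bash
python3 -c "from h import *;avf()"
```

```text
avgF,z [ -1.39  -0.51   2.05 143.53]
```

{"op": "apply_moves", "data": {
  "increments": [
    [[0,0,-0.005,0,0,0,-1],[0,0,-0.01,0,0,0,-1]]
  ]
}}

```text
clock: 19.1
position: [505.2, 15.1, 144.5]
ee_rot: [-0.53, 0.848, -0.0, 0.0]
contact_force: [0.0, -0.8, 2.5]
gripper_width: 0.0
```

```bash
python3 -c "from h import *;avf()"
```

```text
avgF,z [ -0.56  -1.12   1.18 144.54]
```

{"op": "apply_moves", "data": {
  "increments": [
    [[0,0,-0.005,0,0,0,-1],[0,0,-0.01,0,0,0,-1]]
  ]
}}

```text
clock: 19.5
position: [504.9, 15.2, 145.3]
ee_rot: [-0.53, 0.848, 0.0, 0.0]
contact_force: [-0.3, -1.0, 0.2]
gripper_width: 0.3
```

```bash
python3 -c "from h import *;avf()"
```

```text
avgF,z [-1.300e-01  3.800e-01 -1.500e-01  1.453e+02]
```

{"op": "apply_moves", "data": {
  "increments": [
    [[0,0,-0.01,0,0,0,-1],[0,0,-0.02,0,0,0,-1]]
  ]
}}

```text
clock: 19.9
position: [504.8, 15.1, 147.4]
ee_rot: [-0.53, 0.848, 0.0, -0.0]
contact_force: [-0.7, -0.5, -0.3]
gripper_width: 0.1
```

```bash
python3 -c "from h import *;avf()"
```

```text
avgF,z [1.1000e-01 3.7000e-01 6.3000e-01 1.4756e+02]
```

Contact is lost at about 144.8, so the travel was about 6 mm and the key went all the way down. I'll withdraw and check the dial.

{"op": "apply_moves", "data": {
  "increments": [
    [[0,0,-0.3,0,0,0,-1],[0,0,-0.6,0,0,0,-1],[0,0,-0.9,0,0,0,-1],[-0.3,0.1,-0.92,0,0,0,-1],[-0.6,0.2,-0.92,0,0,0,-1],[-0.8,0.31,-0.92,0,0,0,-1],[-0.8,0.31,-0.92,0,0,0,-1]]
  ]
}}

```text
clock: 20.8
position: [512.2, 102.6, 239.5]
ee_rot: [-0.531, 0.847, 0.0, 0.0]
contact_force: [0.9, -0.1, 0.3]
gripper_width: 0.1
```

Run:
```python
from h import *
st()
p=arm.get_image('wrist'); save(p,'w13.png',1.5)
```

```text
t 20.8 pos [512.2 102.6 239.5] phi -115.84 F [ 0.9 -0.1  0.3] T [-0.001 -0.002  0.046] w 0.1 j6 -0.959
```

View pics/w13.png

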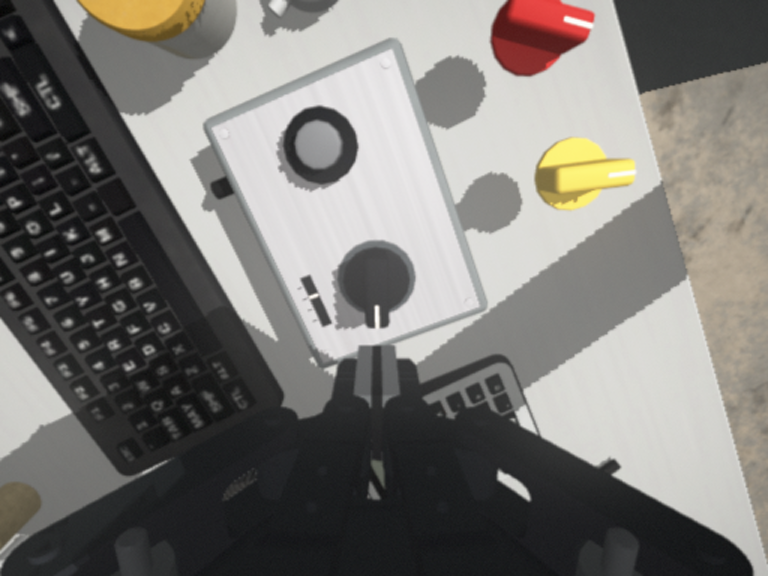

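The bar still points the same way, with the white line vertical at (377,317). The key is up, nothing has been displaced, and the robot touches nothing. Handing in.

```bash
python3 -c "
from h import *
print(arm.job_done()); st()"
```

```text
the job is handed in; nothing more can be done
None
the job is handed in; nothing more can be done
```

I zeroed the dial, set it four clicks clockwise, pressed the enter key fully and let it go, then handed the job in at about 21 s; no verdict was given.

- **Zero stop:** I felt the stop as a steady -0.48 N m. The stop's listed stiffness puts that at about 0.25 rad below zero, against the 0.31 rad limit. That was a deeper push than I meant, because the rest positions lay about 5° from where I had assumed. I backed off at once.
- **Four clicks:** The torque crossed zero at about -36° (zero) and again at about -115°, which is 79° apart against the expected 80°. After release the bar stood at about -115°, and it still pointed the same way in the last picture.
- **Enter key:** It met a hard end at about 10 N. On the way up the tool lost contact 6.2 mm higher, which matches the full 6 mm travel. It looked up again in the last picture.
- **Bystanders:** The robot never touched the calculator, tally counter or jar, and none looked displaced in the last picture, though I did not measure their positions.

**One check disagreed:** in the pictures the bar turned about 15° between start and end, not a multiple of 20°. By the torque readings, it therefore started about 5° off a rest position. I could not explain that. It does not change the count, since even 5° of error would leave the dial within the allowed 0.4 of a click of four.

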